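# Right the tipped reagent bottle and hold it home in the deck corner

## Robot

A 7-joint arm with a two-finger parallel gripper is mounted at the origin on the work surface. World frame = base frame: x ahead of the robot, y to its left, z up, the work surface at z = 0. Lengths are in m, angles in rad, forces in N, time in s.
With the tool pointing down it reaches from about 0.425 to 0.925 m from the base axis. Payload 6.8 kg.
Tool frame: the origin (TCP) lies on the front face of the gripper's body, between the roots of the fingers; the fingertips stand 73 mm ahead of it and the grasp point (between the pads) lies 54 mm ahead of it (env.nose_length is the distance from the TCP to the fingertips, in m); z points along the fingers, y is the line along which they close (so a half turn about z gives the same grasp; the last joint's range is limited). The gripper opens to 85 mm and grips with 20 to 120 N. Pads are 22 mm wide; open, the fingers measure 114 mm over their backs; the gripper's body (76 mm by 85 mm) begins 54 mm behind the grasp point. The pads swing forward as they close: fully open they stand 13 mm farther back than shut.
Start: joints at [-1.304, 0.477, 0.022, 1.555, -0.011, 1.109, -0.083], TCP at [0.247, 0.628, 0.304] pointing down, gripper open.
Joint ranges: [-2.96, 2.96], [-0.34, 2.1], [-1.41, 1.46], [0.24, 2.44], [-1.37, 4.51], [0.17, 1.92], [-2.96, 2.96]. Speed limits (rad/s): [2.39, 2.39, 3.14, 3.14, 3.14, 3.14, 3.14].

## Interface

Orientations are given as a unit quaternion [w, x, y, z].
In Python, from cell import env, kin, camera, calibration, job gives the robot as it stands. The module is installed in compiled form; this text tells all that it offers. Calls block until the motion is done:
- env.reach(position, orientation): joint-space move of the TCP to a pose.
- env.movel(position, velocity=0.15, rot=None, stop_force=None): straight line of the TCP; rot=None keeps the orientation; velocity is the mean speed in m/s. With stop_force (N) it stops when the force on the tool has changed by that much, and returns True; else False.
- env.goto_joints(angles): joint-space move.
- env.grip(opening, f_grip=None): finger opening in m; f_grip is the grip in N (None keeps the last); returns when the fingers have stopped.
- env.dwell(seconds).
- kin.inverse_kinematics(position, orientation): joint angles nearest the present ones, or None.
- env.get_state(): the state.
- camera(name): name is "scene" or "top" or "wrist"; returns (picture, depth): 480x640x3 uint8, blue, green, red; 480x640 float32, m along the optical axis (not along the pixel's ray), 0 where there is no reading.
- calibration(name): a dict with "fx", "fy", "cx", "cy" (pixels), "rvec" (rotation vector, rad) and "tvec" (3), from world to camera coordinates, as OpenCV has them. Camera axes: x right, y down, z forward; pixel columns grow to the right and rows downward; lengths in m; the calibration is good to about 2 mm. The wrist camera is an equidistant fisheye: a pixel r from the principal point sees the ray r / f radians off the axis. A picture is of the moment at which its call begins: read the wrist's pose just before it. calibration takes no time and is no camera call; for the wrist camera it gives the pose at the moment of the call.
A pose or a line that the arm cannot do raises env.PlanningError and nothing moves.
- job.job_done(): hands the job in; it is judged then, once.
The state is a dict: "time": time; "qpos": joint angles; "joint_velocities": joint speeds; "joint_torque": joint torques, N m; "tcp_pos": TCP position; "orientation": TCP orientation; "force": force on the tool from outside, world axes, zero at the start; "torque": the same for the moment, N m; "opening": finger opening in m; "gripper_force": force on a finger pad.
Only numpy, scipy, OpenCV 4.12 (cv2) and the standard library are available. Lean on these libraries where they do the work, as an engineer would, in place of code of your own. Each camera call takes 0.05 s, during which the arm holds its last target. There are 200 camera calls.

## Task

One square reagent bottle has tipped over in the lane of the grey reagent deck. Stand it up on its foot on the deck floor and press it fully home into the corner, flat against the side fence and the end fence at the same time, and finish while still holding it pressed there: do not let go. Do not knock over or shove away the other bottle or the jar in the lane.

Things in the scene. Friction and masses are not known exactly. Their poses are not given: they have to be found in the camera images.
- bottle: The bottle lying on its side in the lane at the start, cap roughly towards the corner. White, square, rigid, closed, about 0.17 kg, 100 mm tall: body 44 x 44 x 57 mm, short neck, round cap. Origin: centre of the foot's underside; x axis from foot to cap (straight up once standing), y and z square to the sides. Lying, z is up, the origin 22 mm above the deck floor. Centre of mass 40 mm from foot.
- cap (a point): Centre of that bottle's round ribbed cap, 81 mm from the foot on the bottle's axis. The cap is 32 mm in diameter and reaches from 62 to 100 mm above the foot, so it clears the fence tops when the bottle stands. Axes as the bottle's.
- deck: Fixed grey-painted metal plate, 150 (x) x 420 (y) mm, 6 mm thick, on the bench; placed and turned anew each time. Origin: centre of its underside; z up; its top (the deck floor) is at z = 6 mm. The lane runs along y. Lips 6 mm high and 8 mm wide run along both long edges (on the +x edge only from y = -120 mm on). The corner is at the -y end, on the +x side.
- side_fence: Fixed bare aluminium fence on the deck, 12 x 80 mm and 50 mm tall above the deck floor (56 mm above the bench). Its inner face looks to the deck's -x and is the plane x = +55 mm of the deck, from y = -190 to -110 mm. Origin: centre of its underside, on the deck floor; axes as the deck's.
- end_fence: Fixed bare aluminium fence on the deck, 80 x 12 mm and 50 mm tall above the deck floor. Its inner face looks to the deck's +y and is the plane y = -170 mm of the deck, from x = -25 to +55 mm, meeting the side fence. Origin: centre of its underside, on the deck floor; axes as the deck's.
- nest (a point): Point on the deck floor where the centre of the bottle's foot is when the bottle is fully home in the corner: 22 mm from the inner face of each fence. Axes as the deck's: +x towards the side fence, -y towards the end fence. The fences grip (friction near 1): a bottle pressed hard on one fence can stick a millimetre short of the other.
- neighbour_a: A second white bottle of the same shape and size as the tipped one, but standing upright near the +y end of the lane, z up along its height; leave it alone. Origin: centre of its foot.
- jar: A short round amber jar, 42 mm in diameter and 56 mm tall, standing upright near the +y end of the lane; leave it alone. Origin: centre of its foot, z up.
Mind the look-alikes: they are no part of the job. Leave any pink look-alike of the bottle alone.

How it is judged:
By the outcome, as a careful person would: the job done as asked, in the order asked, and still so for the second after the job is handed in, while the arm keeps its last pose, push and grip.
It also fails if it takes over 72 s, if anything falls off the work surface, if the arm or the gripper's body presses on something with over 40 N, if the wrist force passes 120 N, or if a joint passes its speed limit or range.

## Working session

There is one attempt and no reset: what is moved stays moved. The work goes in short steps, each a Python script; the robot and the scene stay as the last script left them, time stands still between calls to the robot, and variables do not carry over. Pictures are saved under pics/ and viewed, at most 10 in all, crops included, and the job is handed in when it is done.

```bash
mkdir -p pics
cat > h.py <<'E'
import numpy as np, cv2
from cell import env, kin, camera, calibration, job
def cloud(name):
    im,d=camera(name); c=calibration(name)
    v,u=np.mgrid[0:480,0:640]
    P=np.stack([(u-c['cx'])/c['fx']*d,(v-c['cy'])/c['fy']*d,d],-1)
    R=cv2.Rodrigues(np.array(c['rvec'],float))[0]
    W=(P-np.array(c['tvec']).ravel())@R
    W[d==0]=np.nan
    return im,W
E
python3 - <<'E'
from h import *
for n in ("top","scene"):
    im,W=cloud(n); cv2.imwrite(f"pics/{n}0.png",im); np.savez(f"pics/{n}0.npz",im=im,W=W)
    c=calibration(n); print(n,c)
print(env.get_state())
E
```

```text
top {'fx': 552.6101418240424, 'fy': 552.6101418240424, 'cx': 323.84653910815274, 'cy': 233.82113286931255, 'rvec': array([ 2.18193594, -2.19350416,  0.10468828]), 'tvec': array([0.00834615, 0.46622513, 0.91240736])}
scene {'fx': 602.5133449705404, 'fy': 602.5133449705404, 'cx': 316.97901640692976, 'cy': 231.82075833026448, 'rvec': array([ 2.28444653,  0.96593875, -0.35283333]), 'tvec': array([-0.33221578, -0.20799423,  1.12347495])}
{'time': 0.1, 'qpos': array([-1.30411287,  0.47770827,  0.02233788,  1.55631045, -0.01151102,
        1.10928364, -0.08308466]), 'joint_velocities': array([-0.00094253, -0.00324527,  0.00021747, -0.00229377, -0.00071864,
        0.00103868, -0.0007298 ]), 'joint_torque': array([ 3.94146904e-03, -5.97761679e+01,  1.61317136e+00, -2.81951594e+01,
        1.27544085e-02,  5.05486300e-03, -1.65228607e-05]), 'tcp_pos': array([0.24694951, 0.62778264, 0.30304668]), 'orientation': array([-9.69955520e-05,  1.86279608e-01,  9.82496454e-01, -7.84922775e-04]), 'force': array([-0.65093575,  0.22950322, -0.6673717 ]), 'torque': array([-0.04674746, -0.01275543, -0.00897582]), 'gripper_force': 0.0, 'opening': 0.0855619896978378}
```

View pics/top0.png

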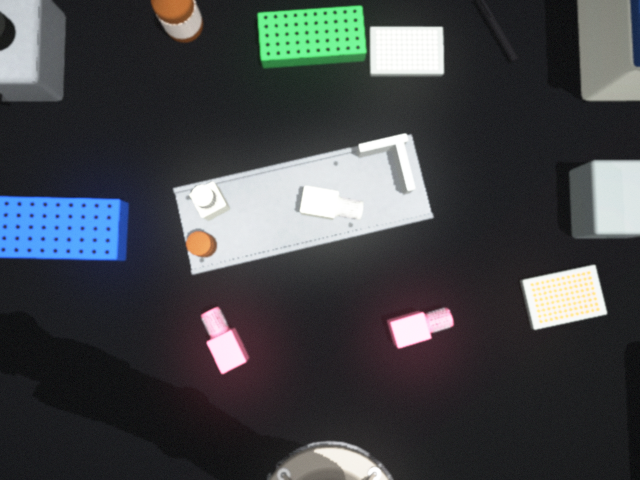

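View pics/scene0.png

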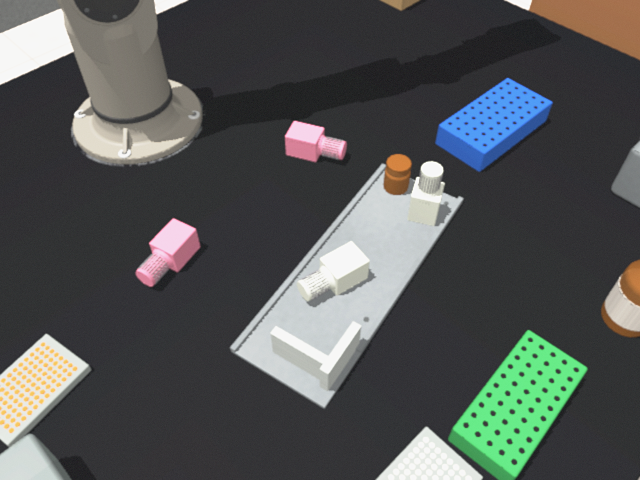

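The wanted bottle is the white one lying at top-image (330,203). The possible confusions are:
- Pink look-alikes at (225,345) and (420,327).
- The standing white neighbour at (208,198).
- The jar at (201,243).

The corner is at about (407,140). Next I'll measure, with a close crop of my choice.

Run:
```python
import numpy as np, cv2
z=np.load("pics/top0.npz"); im,W=z['im'],z['W']; Z=W[...,2]
v,u=np.mgrid[0:480,0:640]
cv2.imwrite("pics/crop.png",cv2.resize(im[120:290,160:450],None,fx=2.7,fy=2.7,interpolation=cv2.INTER_CUBIC))
reg=(u>165)&(u<445)&(v>125)&(v<280)
hsv=cv2.cvtColor(im,cv2.COLOR_BGR2HSV)
print("bench z",np.nanmedian(Z[300:420,300:380]))
def rect(m,n):
    P=W[m][:,:2]; r=cv2.minAreaRect((P*1000).astype(np.float32)); print(n,m.sum(),r,"z",np.nanmedian(Z[m])); return r
m=reg&(hsv[...,2]>100)&(Z>-0.003)&(Z<0.075)
m=cv2.morphologyEx(m.astype(np.uint8),cv2.MORPH_OPEN,np.ones((3,3)))>0
rect(m&np.isfinite(Z),"deck")
fl=(u>240)&(u<290)&(v>195)&(v<235); print("floor",np.nanmedian(Z[fl]))
b=(u>290)&(u<375)&(v>178)&(v<228)&(Z>0.02)
r=rect(b,"bottle all")
b2=b&(Z>0.046)&(u<345); rect(b2,"bottle body top")
f=(u>350)&(u<425)&(v>125)&(v<197)&(Z>0.045)
rect(f&(v<150)&(u<390),"side fence top"); rect(f&(v>155),"end fence top")
n=(u>180)&(u<235)&(v>175)&(v<222)&(Z>0.02); rect(n,"neigh"); 
n=(u>180)&(u<235)&(v>222)&(v<262)&(Z>0.05); rect(n,"jar")
```

```text
bench z 0.00018340348568644842
deck 21554 ((522.1179809570312, 41.459075927734375), (158.2497100830078, 427.78887939453125), 13.446491241455078) z 0.0068455852546287724
floor 0.005998252686370496
bottle all 1494 ((514.3086547851562, -6.3560638427734375), (99.93023681640625, 44.74691390991211), 79.9977798461914) z 0.048596265013931966
bottle body top 928 ((517.2266845703125, 9.473464965820312), (67.54319763183594, 44.539859771728516), 80.3609390258789) z 0.04994841657489834
side fence top 256 ((610.8626098632812, -77.28453063964844), (13.057439804077148, 52.515281677246094), 12.611576080322266) z 0.055679918035110056
end fence top 303 ((564.5447387695312, -128.77676391601562), (58.3795280456543, 12.640754699707031), 12.5912446975708) z 0.05572687818662139
neigh 939 ((519.9741821289062, 194.4745635986328), (44.7967643737793, 44.41036605834961), 29.04507827758789) z 0.0666071788587091
jar 508 ((449.1654052734375, 207.81056213378906), (38.98194122314453, 38.62813186645508), 89.2451400756836) z 0.06177574151497648
```

View pics/crop.png

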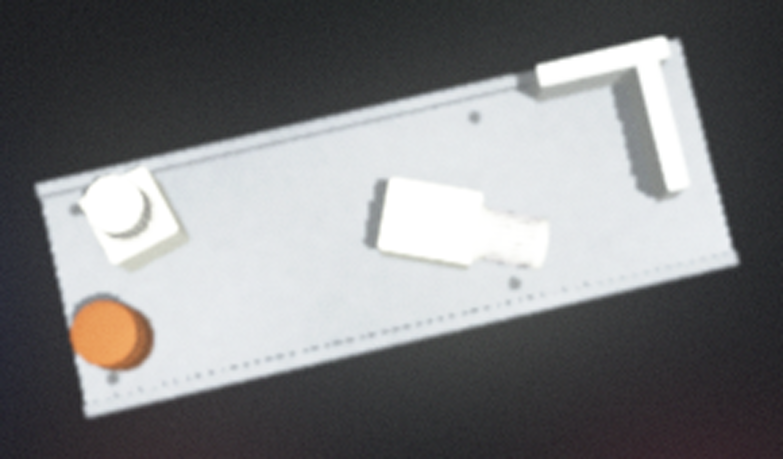

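The crop confirms it: white, lying, cap (crop ~530,242) towards the corner (crop ~650,60). Next I'll refine the deck yaw and check IK for candidate tilts and final headings.

```bash
cat >> h.py <<'E'
from scipy.spatial.transform import Rotation as Ro
UP=np.array([0,0,1.])
def vec(a): return np.array([np.cos(a),np.sin(a),0])
def quat(tz,ty):
    R=np.stack([np.cross(ty,tz),ty,tz],1); q=Ro.from_matrix(R).as_quat(); return q[[3,0,1,2]]
def lyq(b,t,s): return quat(-np.cos(t)*UP-np.sin(t)*b, s*np.cross(b,UP))
def stq(e,t,s,lift=np.pi/2):
    # bottle axis rotated by 'lift' from heading e towards up
    bx=np.cos(lift)*e+np.sin(lift)*UP; n=-np.sin(lift)*e+np.cos(lift)*UP
    return quat(-np.cos(t)*n-np.sin(t)*bx, s*np.cross(e,UP))
def tz(q): return Ro.from_quat(np.roll(q,-1)).as_matrix()[:,2]
E
python3 - <<'E'
from h import *
z=np.load("pics/top0.npz"); im,W=z['im'],z['W']; Z=W[...,2]
g=cv2.GaussianBlur(cv2.cvtColor(im,cv2.COLOR_BGR2GRAY),(3,3),0).astype(float)
c=calibration("top"); R=cv2.Rodrigues(c['rvec'])[0]; t=np.array(c['tvec']).ravel()
def atz(u,v,z):
    r=R.T@np.stack([(u-c['cx'])/c['fx'],(v-c['cy'])/c['fy'],np.ones_like(u)]); o=-R.T@t
    return (o[:,None]+r*((z-o[2])/r[2])).T[:,:2]
def edge(us,v0f,h,z,lab):  # bench->deck gradient edge near a guess line, row subpixel
    pts=[]
    for u in us:
        v0=v0f(u); vs=np.arange(int(v0)-h,int(v0)+h+1); d=np.abs(np.gradient(g[vs,u])); 
        k=np.argmax(d); 
        if 0<k<len(d)-1: pts.append((u,vs[k]+.5*(d[k-1]-d[k+1])/(d[k-1]-2*d[k]+d[k+1])))
    p=np.array(pts,float); P=atz(p[:,0],p[:,1],z)
    l=cv2.fitLine((P*1000).astype(np.float32),cv2.DIST_HUBER,0,.01,.01).ravel()
    a=np.degrees(np.arctan2(l[1],l[0]))%180-90; print(lab,len(p),"yaw",a,l[2:])
edge(range(200,425),lambda u:273+(u-192)*(217-273)/(432-192),6,.012,"near edge")
edge(range(182,350),lambda u:188+(u-174)*(135-188)/(411-174),5,.012,"far edge")
f=(Z>0.048)&(Z<.062)
v,u=np.mgrid[0:480,0:640]
for m,l in ((f&(u>358)&(u<395)&(v>130)&(v<156),"side"),(f&(u>385)&(u<425)&(v>152)&(v<195),"end")):
    P=W[m][:,:2]*1000; q=cv2.fitLine(P.astype(np.float32),cv2.DIST_L2,0,.01,.01).ravel(); print(l,np.degrees(np.arctan2(q[1],q[0]))%90,q[2:])
# bottle body side edges
b=vec(np.radians(-99.9)); nest=np.array([.5863,-.0953,.006]); foot=np.array([.523,.0428,.028]); yaw=np.radians(12.6)
for tt in (0,20,35,45,55):
  for s in (1,-1):
    T=np.radians(tt); q=lyq(b,T,s); p=foot+.083*b-.050*tz(q); jl=kin.inverse_kinematics(p,q)
    o=[]
    for hd in (0,-90,-180):
        e=vec(yaw+np.radians(hd)); q=stq(e,T,s); p=nest+.083*UP-.050*tz(q); j=kin.inverse_kinematics(p,q)
        o.append(None if j is None else np.round(j,2).tolist())
    print(tt,s,None if jl is None else np.round(jl,2).tolist(),"|",o)
E
```

```text
near edge 225 yaw 13.000984 [439.15604   56.655323]
far edge 168 yaw 13.008606 [583.27466 104.6927 ]
side 13.365173 [611.33575 -81.21283]
end 13.224937 [ 565.7928  -128.03691]
0 1 [0.02, 0.55, -0.08, 2.1, 0.09, 0.5, 2.84] | [[0.3, 1.1, 0.02, 2.38, 3.7, 1.87, 1.73], [-0.42, 1.05, -0.07, 1.91, 1.35, 1.68, 1.73], None]
0 -1 [-0.33, 0.58, 0.36, 2.12, -0.41, 0.51, 0.16] | [[1.39, 1.6, -1.07, 2.33, 3.83, 0.84, -0.45], [-1.04, 1.3, 0.73, 1.95, 0.87, 0.99, -1.16], None]
20 1 [-0.47, 0.8, 0.84, 2.14, -1.27, 0.98, -2.05] | [[1.33, 1.34, -1.21, 2.39, 3.17, 0.75, 2.9], [-0.43, 0.85, -0.03, 1.98, 1.26, 1.32, 1.88], None]
20 -1 [0.04, 0.59, 0.14, 2.11, -0.82, 0.61, 0.71] | [[0.9, 0.91, -0.67, 2.41, 3.55, 1.0, -1.05], [-1.0, 1.06, 0.74, 2.02, 0.81, 0.78, -0.99], None]
35 1 [1.17, 1.11, -1.22, 2.02, 0.64, 0.69, 2.69] | [[1.22, 1.03, -1.19, 2.35, 2.77, 0.6, 2.89], [-0.38, 0.72, -0.01, 2.0, 1.16, 1.09, 2.04], [-0.11, 1.04, 0.16, 1.24, 0.08, 1.8, 1.81]]
35 -1 [0.18, 0.68, 0.14, 2.08, -1.06, 0.82, 1.04] | [[1.22, 1.03, -1.19, 2.35, 2.77, 0.6, -0.25], [-0.89, 0.87, 0.67, 2.04, 0.76, 0.68, -0.82], [-0.42, 1.19, 0.79, 1.27, -0.29, 1.8, -0.96]]
45 1 [0.04, 0.81, 0.43, 2.07, -1.28, 1.15, -1.86] | [[1.02, 0.74, -0.98, 2.3, 2.69, 0.38, 2.69], [-0.34, 0.64, 0.02, 2.01, 1.05, 0.93, 2.2], [-0.13, 0.94, 0.2, 1.35, 0.03, 1.62, 1.83]]
45 -1 [0.21, 0.76, 0.21, 2.05, -1.18, 1.02, 1.21] | [[1.15, 0.89, -1.18, 2.29, 2.37, 0.48, -0.04], [-0.8, 0.76, 0.64, 2.04, 0.65, 0.62, -0.64], [-0.43, 1.09, 0.77, 1.38, -0.33, 1.63, -0.97]]
55 1 [0.1, 0.9, 0.43, 2.03, -1.33, 1.34, -1.77] | [[1.09, 0.81, -1.17, 2.21, 1.8, 0.45, -2.73], [-0.28, 0.59, 0.03, 2.0, 0.89, 0.8, 2.4], [-0.15, 0.85, 0.23, 1.47, -0.02, 1.43, 1.86]]
55 -1 [0.24, 0.85, 0.25, 2.02, -1.25, 1.22, 1.32] | [[0.95, 0.67, -0.95, 2.22, 1.93, 0.27, 0.2], [-0.7, 0.68, 0.6, 2.03, 0.47, 0.57, -0.39], [-0.44, 0.98, 0.75, 1.49, -0.36, 1.46, -0.97]]
```

```bash
cat >> h.py <<'E'
yaw=np.radians(13.05); ex=vec(yaw); ey=vec(yaw+np.pi/2); nest=np.array([.5857,-.0948,.006])
T=np.radians(25); S=-1; OFF=.057
b=vec(np.radians(-100)); foot=np.array([.523,.0428,.028])
def st():
    s=env.get_state(); print("t%.1f"%s['time'],"tcp",np.round(s['tcp_pos'],4),"F",np.round(s['force'],1),"M",np.round(s['torque'],2),"op %.4f gf %.1f"%(s['opening'],s['gripper_force']),"q",np.round(s['qpos'],2)); return s
E
python3 - <<'E'
from h import *
q=lyq(b,T,S); p=foot+.081*b-OFF*tz(q)
env.reach(p-.10*tz(q)+.03*UP,q); st()
env.movel(p-.06*tz(q),.15); st()
print(env.movel(p,.06,stop_force=6)); st()
env.grip(.02,50); st()
im,_=camera("scene"); cv2.imwrite("pics/g1.png",im[180:430,200:500])
E
```

```text
t2.8 tcp [ 0.4978 -0.1013  0.2002] F [-0.3 -0.3 -0.4] M [-0.39  0.1  -0.05] op 0.0856 gf 0.0 q [-0.43  0.59  0.97  2.07 -1.01  1.16  0.96]
t3.4 tcp [ 0.5005 -0.0859  0.1343] F [ 0.5 -0.4  0.4] M [-0.45  0.05 -0.06] op 0.0856 gf 0.0 q [-0.39  0.69  0.87  2.11 -1.15  1.08  1.06]
False
t4.5 tcp [ 0.5049 -0.061   0.0799] F [-0.4  0.6  0.1] M [-0.45  0.03  0.01] op 0.0854 gf 0.0 q [-0.38  0.78  0.78  2.13 -1.27  1.02  1.13]
t5.1 tcp [ 0.5049 -0.0607  0.0799] F [ 0.2 -1.3  2.5] M [-0.17  0.13  0.04] op 0.0304 gf 49.1 q [-0.38  0.78  0.78  2.13 -1.27  1.02  1.13]
```

View pics/g1.png

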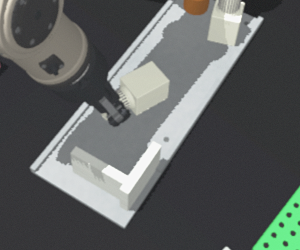

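The picture shows the fingers on the cap at (115,110), and the opening (30 mm) fits the cap. Next: lift, turn it upright, and hover diagonally off the corner.

Run:
```python
from h import *
q=lyq(b,T,S); p=foot+.081*b-OFF*tz(q)
env.movel(p+.09*UP,.1); st()
a0=np.radians(-100); a1=yaw-np.pi/2
F=nest-.012*ex+.014*ey+.025*UP
for k in (.33,.67,1):
    l=k*np.pi/2; e=vec(a0+(a1-a0)*k); qk=stq(e,T,S,l)
    bx=np.cos(l)*e+np.sin(l)*UP
    c0=foot+.081*b+.09*UP; c1=F+.081*UP
    c=c0+(c1-c0)*k+ (0.02*UP if k<1 else 0)
    env.movel(c-OFF*tz(qk),.06,rot=qk); st()
for n in ("scene","top"):
    im,_=camera(n); cv2.imwrite(f"pics/u_{n}.png",im)
a=cv2.imread("pics/u_scene.png")[180:430,200:500]; t=cv2.imread("pics/u_top.png")[100:350,230:530]
cv2.imwrite("pics/u.png",np.hstack([a,t]))
```

```text
t6.2 tcp [ 0.5045 -0.0605  0.1692] F [-0.4 -0.4 -1.6] M [-0.58  0.14 -0.01] op 0.0303 gf 49.4 q [-0.48  0.62  0.91  2.11 -1.09  1.09  0.95]
t6.9 tcp [ 0.5288 -0.0482  0.1924] F [ 0.3 -1.3 -0.9] M [ 0.05 -0.03  0.02] op 0.0306 gf 49.4 q [-0.89  0.72  1.18  2.05 -0.75  0.92  0.65]
t7.6 tcp [ 0.5467 -0.0371  0.1807] F [ 0.4  0.2 -1.3] M [ 0.74  0.13 -0.05] op 0.0304 gf 49.4 q [-1.16  1.05  1.33  2.05 -0.58  0.76  0.48]
t8.6 tcp [ 0.5593 -0.0342  0.137 ] F [ 0.1 -0.8 -1.7] M [ 1.24  0.23 -0.01] op 0.0307 gf 49.5 q [-1.31  1.52  1.35  2.08 -0.53  0.59  0.28]
```

View pics/u.png

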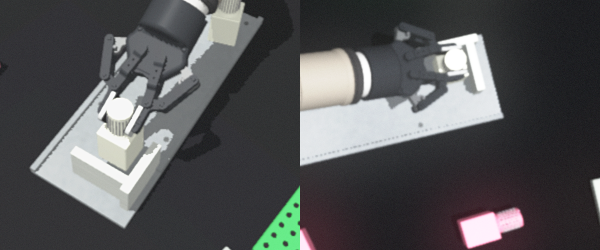

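Upright at scene-crop (118,135), just off the corner in both axes. I'll set it down by feel, then touch each fence lightly in turn.

```bash
cat >> h.py <<'E'
def mv(d,v=.02,f=None,lab=""):
    p=np.array(env.get_state()['tcp_pos']); r=env.movel(p+d,v,stop_force=f); s=env.get_state()
    rel=np.array(s['tcp_pos'])+OFF*tz(s['orientation'])-nest-.081*UP
    Fd=[np.round(s['force']@a,1) for a in (ex,ey,UP)]; Md=[np.round(s['torque']@a,2) for a in (ex,ey,UP)]
    print(lab,r,"t%.1f"%s['time'],"rel mm",np.round(1e3*np.array([rel@ex,rel@ey,rel@UP]),1),"F",Fd,"M",Md,"gf %.0f"%s['gripper_force']); return r
E
python3 - <<'E'
from h import *
mv(0*UP,lab="start")
mv(-.035*UP,.02,4,"down")
mv(.020*ex,.015,4,"side"); mv(-.001*ex,.01,None,"off")
mv(-.024*ey,.015,4,"end"); 
mv(.004*ex,.01,4,"side2")
E
```

```text
start False t8.9 rel mm [-12.   13.4  26.4] F [np.float64(0.6), np.float64(0.3), np.float64(-1.6)] M [np.float64(1.21), np.float64(0.04), np.float64(-0.04)] gf 49
down True t10.1 rel mm [-11.8  13.3   0.2] F [np.float64(0.8), np.float64(1.5), np.float64(3.6)] M [np.float64(0.27), np.float64(0.18), np.float64(-0.06)] gf 50
side True t10.7 rel mm [-9.  12.5  0.2] F [np.float64(-0.4), np.float64(0.6), np.float64(3.4)] M [np.float64(0.54), np.float64(0.1), np.float64(0.06)] gf 50
off False t10.9 rel mm [-9.4 12.7  0.2] F [np.float64(2.0), np.float64(-0.5), np.float64(1.8)] M [np.float64(0.53), np.float64(-0.24), np.float64(0.42)] gf 50
end True t11.3 rel mm [-9.3 11.6  0.2] F [np.float64(-0.0), np.float64(-0.3), np.float64(0.9)] M [np.float64(0.62), np.float64(0.08), np.float64(-0.02)] gf 50
side2 False t11.8 rel mm [-5.4 11.5  0.2] F [np.float64(-1.7), np.float64(-0.8), np.float64(2.4)] M [np.float64(0.53), np.float64(0.31), np.float64(-0.25)] gf 50
```

Run:
```python
from h import *
mv(.0015*UP,.01,None,"lift")
mv(.003*ex-.009*ey,.02,None,"near")
mv(.008*ex,.01,7,"side")
mv(-.0012*ex,.01,None,"off")
mv(-.010*ey,.01,7,"end")
mv(.0012*ey,.01,None,"off")
mv(-.004*UP,.01,5,"down")
mv(0*UP,lab="now"); env.dwell(.5); mv(0*UP,lab="now")
```

```text
lift False t12.1 rel mm [-4.8 11.9  1.2] F [np.float64(0.6), np.float64(-0.0), np.float64(-1.2)] M [np.float64(1.23), np.float64(-0.04), np.float64(0.06)] gf 50
near False t12.7 rel mm [-1.9  2.8  1.2] F [np.float64(1.1), np.float64(-0.3), np.float64(-1.9)] M [np.float64(1.23), np.float64(0.01), np.float64(0.0)] gf 50
side True t13.3 rel mm [1.2 2.4 0.4] F [np.float64(-0.1), np.float64(0.4), np.float64(-1.7)] M [np.float64(1.28), np.float64(-0.02), np.float64(-0.02)] gf 50
off False t13.5 rel mm [0.  2.4 0.2] F [np.float64(0.1), np.float64(0.6), np.float64(-1.0)] M [np.float64(1.2), np.float64(0.01), np.float64(-0.03)] gf 50
end True t14.1 rel mm [ 0.2 -1.2  0.2] F [np.float64(-0.7), np.float64(3.6), np.float64(4.0)] M [np.float64(0.79), np.float64(0.2), np.float64(-0.18)] gf 50
off False t14.4 rel mm [ 0.2 -0.1  0.1] F [np.float64(0.2), np.float64(1.1), np.float64(-1.0)] M [np.float64(1.12), np.float64(-0.03), np.float64(0.0)] gf 50
down True t14.6 rel mm [ 0.2 -0.2  0.1] F [np.float64(-1.0), np.float64(2.2), np.float64(4.3)] M [np.float64(0.4), np.float64(0.05), np.float64(-0.11)] gf 50
now False t14.9 rel mm [ 0.2 -0.3  0.1] F [np.float64(0.2), np.float64(-0.6), np.float64(2.7)] M [np.float64(0.67), np.float64(-0.02), np.float64(-0.05)] gf 50
now False t15.6 rel mm [ 0.2 -0.2  0.1] F [np.float64(0.3), np.float64(-0.5), np.float64(2.5)] M [np.float64(0.58), np.float64(-0.07), np.float64(0.02)] gf 50
```

```bash
cat >> h.py <<'E'
Q=None
def to(r,lab=""):
    s=env.get_state(); q=stq(-ey,T,S)
    p=nest+.081*UP-OFF*tz(q)+1e-3*(r[0]*ex+r[1]*ey+r[2]*UP)
    env.movel(p,.01,rot=q); f=[];m=[]
    for _ in range(5): env.dwell(.05); s=env.get_state(); f.append(s['force']); m.append(s['torque'])
    f=np.mean(f,0); m=np.mean(m,0); B=np.array([ex,ey,UP]); rel=s['tcp_pos']+OFF*tz(s['orientation'])-nest-.081*UP
    print(lab,"t%.1f"%s['time'],"cmd",np.round(r,2),"rel",np.round(1e3*B@rel,2),"F",np.round(B@f,1),"M",np.round(B@m,2)); return B@f
E
python3 - <<'E'
from h import *
x=0.;
while x<4:
    x+=.5; f=to((x,1.0,.0),"side")
    if f[0]<-7: break
x-=.5; to((x-.5,1,0)); y=1.
while y>-4:
    y-=.5; f=to((x-.5,y,0),"end")
    if f[1]>7: break
E
```

```text
side t16.1 cmd [0.5 1.  0. ] rel [0.06 0.69 0.28] F [-1.6 -2.3  3.8] M [-0.01  0.37 -0.23]
side t16.6 cmd [1. 1. 0.] rel [0.68 0.86 0.19] F [-2.6 -1.9  5.4] M [-0.22  0.6  -0.46]
side t17.1 cmd [1.5 1.  0. ] rel [1.14 0.93 0.15] F [-2.9 -1.3  5.4] M [-0.15  0.64 -0.53]
side t17.6 cmd [2. 1. 0.] rel [1.24 0.82 0.14] F [-3.6 -0.8  5.6] M [-0.14  0.77 -0.67]
side t18.1 cmd [2.5 1.  0. ] rel [1.37 0.78 0.1 ] F [-5.1 -0.2  5.7] M [-0.14  0.87 -0.82]
side t18.6 cmd [3. 1. 0.] rel [1.42 0.7  0.09] F [-5.5  0.6  5.9] M [-0.14  1.01 -0.98]
side t19.1 cmd [3.5 1.  0. ] rel [1.54 0.66 0.1 ] F [-6.5  1.5  6.7] M [-0.12  1.13 -1.15]
side t19.6 cmd [4. 1. 0.] rel [1.57 0.62 0.09] F [-7.7  2.6  7.2] M [-0.12  1.24 -1.34]
 t20.1 cmd [3. 1. 0.] rel [1.44 0.73 0.09] F [-5.8  0.9  6.4] M [-0.16  1.   -0.95]
end t20.6 cmd [3.  0.5 0. ] rel [1.5  0.41 0.12] F [-5.9  2.5  7. ] M [-0.1   1.07 -1.08]
end t21.1 cmd [3. 0. 0.] rel [1.49 0.03 0.21] F [-6.3  3.8  6.8] M [-0.06  1.13 -1.17]
end t21.6 cmd [ 3.  -0.5  0. ] rel [ 1.51 -0.36  0.26] F [-7.3  4.8  8.6] M [-0.02  1.2  -1.24]
end t22.1 cmd [ 3. -1.  0.] rel [ 1.53 -0.76  0.36] F [-7.3  5.7  9.1] M [-0.01  1.24 -1.29]
end t22.6 cmd [ 3.  -1.5  0. ] rel [ 1.54 -1.2   0.46] F [-8.   7.1 10.1] M [ 0.02  1.28 -1.35]
```

Run:
```python
from h import *
to((.9,-.5,.8),"relax")
for y in (-1,-1.5,-2,-2.5,-3,-3.5,-4):
    f=to((.9,y,.6),"end")
    if f[1]>8: break
import cv2
for n in ("scene","top"):
    im,W=cloud(n); cv2.imwrite(f"pics/c_{n}.png",im); np.savez(f"pics/c_{n}.npz",im=im,W=W)
a=cv2.imread("pics/c_scene.png")[270:410,240:400]
cv2.imwrite("pics/c.png",cv2.resize(a,None,fx=4,fy=4,interpolation=cv2.INTER_CUBIC))
```

```text
relax t23.3 cmd [ 0.9 -0.5  0.8] rel [ 1.07 -0.29  0.4 ] F [-3.   3.   1.9] M [ 0.91  0.59 -0.54]
end t23.8 cmd [ 0.9 -1.   0.6] rel [ 1.05 -0.88  0.48] F [-2.5  4.2  2. ] M [ 1.11  0.5  -0.5 ]
end t24.3 cmd [ 0.9 -1.5  0.6] rel [ 0.96 -1.42  0.45] F [-2.2  4.4  1.3] M [ 1.23  0.46 -0.47]
end t24.8 cmd [ 0.9 -2.   0.6] rel [ 0.99 -1.56  0.52] F [-3.5  8.1  3.2] M [ 1.36  0.58 -0.68]
```

View pics/c.png

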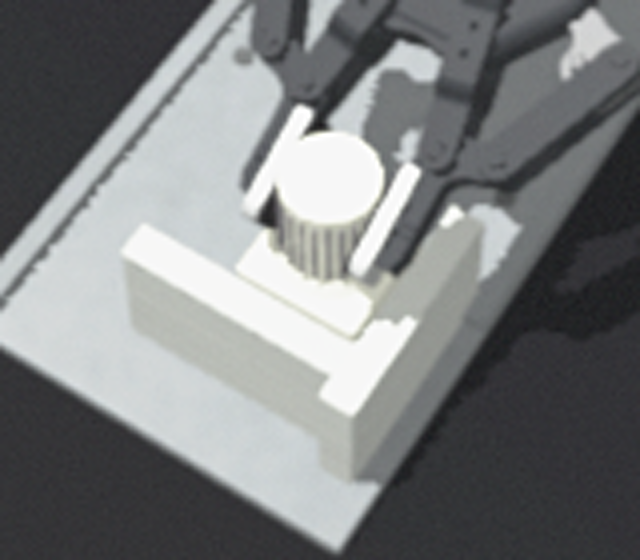

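Bottle stands against the end fence (its edge at crop (355,330) meets the fence top), with the side fence behind it. I'll ease the grip while pressing down so the foot seats flat, then regrip and press into both fences.

Run:
```python
from h import *
to((1.0,-1.3,.3),"ease")
env.grip(.02,20); to((1.0,-1.3,-.8),"seat"); to((1.3,-1.4,-2),"seat"); to((2.,-1.6,-2.5),"seat")
env.grip(.02,80); to((2.,-1.6,-2.),"regrip")
to((1.2,-2.,-1.5),"end"); to((1.2,-3,-1.5),"end"); to((2.5,-3,-1.5),"both")
for n in ("scene","top"):
    im,W=cloud(n); np.savez(f"pics/d_{n}.npz",im=im,W=W)
im,W=np.load("pics/d_scene.npz")['im'],np.load("pics/d_scene.npz")['W']
D=W-nest; L=1e3*np.stack([D@ex,D@ey,D@UP],-1)
ok=np.isfinite(L).all(-1)&(abs(L[...,0])<60)&(abs(L[...,1])<60)
for n,m in (("captop",ok&(L[...,2]>96)&(L[...,2]<104)&(np.hypot(L[...,0],L[...,1])<14)),
            ("shoulder",ok&(L[...,2]>53)&(L[...,2]<60)&(abs(L[...,0])<21)&(abs(L[...,1])<21)),
            ("fencetops",ok&(L[...,2]>46)&(L[...,2]<53)&((L[...,0]>24)|(L[...,1]<-24)))):
    P=L[m]; 
    if len(P)<10: print(n,len(P)); continue
    A=np.c_[P[:,:2],np.ones(len(P))]; c=np.linalg.lstsq(A,P[:,2],rcond=None)[0]
    print(n,len(P),"mean",P.mean(0).round(1),"slope deg",np.degrees(c[:2]).round(2),"min",P.min(0).round(1),"max",P.max(0).round(1),"sd",(P[:,2]-A@c).std().round(2))
```

```text
ease t25.4 cmd [ 1.  -1.3  0.3] rel [ 1.02 -1.34  0.39] F [-2.5  4.5  2.5] M [ 1.06  0.5  -0.52]
seat t26.1 cmd [ 1.  -1.3 -0.8] rel [ 1.   -1.4   0.32] F [-3.6  7.   6.9] M [ 0.39  0.67 -0.73]
seat t26.6 cmd [ 1.3 -1.4 -2. ] rel [ 1.1  -1.46  0.27] F [-6.2 11.7 12.5] M [-0.23  0.92 -1.15]
seat t27.1 cmd [ 2.  -1.6 -2.5] rel [ 1.15 -1.53  0.23] F [-8.7 17.  16.2] M [-0.41  1.22 -1.69]
regrip t27.8 cmd [ 2.  -1.6 -2. ] rel [ 1.18 -1.4   0.31] F [-8.8 16.3 14.8] M [-0.12  1.19 -1.64]
end t28.3 cmd [ 1.2 -2.  -1.5] rel [ 1.14 -1.39  0.3 ] F [-7.  16.2 12.7] M [ 0.18  1.09 -1.42]
end t28.8 cmd [ 1.2 -3.  -1.5] rel [ 1.18 -1.77  0.49] F [-9.2 22.9 15.9] M [ 0.33  1.29 -1.79]
both t29.4 cmd [ 2.5 -3.  -1.5] rel [ 1.27 -1.82  0.51] F [-12.5  26.3  17.4] M [ 0.38  1.58 -2.39]
captop 331 mean [-1.00e-01 -5.00e-01  1.01e+02] slope deg [-0.14  1.41] min [-13.6 -13.2  97.5] max [ 13.7  12.6 103.6] sd 0.97
shoulder 187 mean [  1.1 -15.6  57.7] slope deg [-0.2   1.87] min [-20.8 -21.   54.1] max [20.8 -0.2 60. ] sd 1.24
fencetops 1158 mean [  5.4 -19.4  50.2] slope deg [-0.2   0.48] min [-58.2 -44.9  46. ] max [35.  36.8 52.9] sd 1.37
```

The cap top tilts about 1° towards the end fence because I pushed too hard up high. I'll relax, reseat, and push gently with a small counter-pitch.

```bash
cat >> h.py <<'E'
def to2(r,d=0,lab=""):
    q=stq(-ey,T,S,np.pi/2+np.radians(d))
    p=nest+.081*UP-OFF*tz(q)+1e-3*(r[0]*ex+r[1]*ey+r[2]*UP)
    env.movel(p,.01,rot=q); f=[];m=[]
    for _ in range(5): env.dwell(.05); s=env.get_state(); f.append(s['force']); m.append(s['torque'])
    f=np.mean(f,0); m=np.mean(m,0); B=np.array([ex,ey,UP]); z=tz(s['orientation']); rel=s['tcp_pos']+OFF*z-nest-.081*UP
    pitch=np.degrees(np.arctan2(-z[2],z@-ey))-25; yw=np.degrees(np.arctan2(z@ex,z@-ey))
    print(lab,"t%.1f"%s['time'],"cmd",np.round(r,2),d,"rel",np.round(1e3*B@rel,2),"pitch %.2f yaw %.2f"%(-pitch,yw),"F",np.round(B@f,1),"M",np.round(B@m,2)); return B@f
def tilt():
  out=[]
  for k in range(3):
    im,W=cloud("scene"); D=W-nest; L=1e3*np.stack([D@ex,D@ey,D@UP],-1)
    ok=np.isfinite(L).all(-1)
    for n,m in (("captop",ok&(L[...,2]>96)&(L[...,2]<106)&(np.hypot(L[...,0],L[...,1])<14)),
            ("fencetops",ok&(abs(L[...,2]-50)<3)&(abs(L[...,0]-3)<40)&((abs(L[...,0]-28)<5)&(abs(L[...,1])<50)|(abs(L[...,1]+28)<5)))):
        P=L[m]; A=np.c_[P[:,:2],np.ones(len(P))]; c=np.linalg.lstsq(A,P[:,2],rcond=None)[0]
        out.append(np.r_[np.degrees(c[:2]),P.mean(0)])
  print("captop slope/mean",np.mean(out[::2],0).round(2),"fence",np.mean(out[1::2],0).round(2))
E
python3 - <<'E'
from h import *
to2((1.2,-1,-.5),0,"relax"); to2((1.0,0,.3),0,"relax")
to2((.8,0.5,.3),0,"relax")
env.grip(.02,20); to2((.8,.5,-1),0,"seat"); to2((.8,.5,-2.5),0,"seat"); tilt()
env.grip(.02,90); to2((.8,.5,-1.),0,"regrip"); tilt()
E
```

```text
relax t30.1 cmd [ 1.2 -1.  -0.5] 0 rel [ 1.06 -1.33  0.41] pitch 0.07 yaw -0.01 F [-3.3  5.7  6.9] M [ 0.39  0.76 -0.7 ]
relax t30.7 cmd [1.  0.  0.3] 0 rel [ 0.89 -0.23  0.31] pitch 0.01 yaw -0.01 F [-1.9 -0.3  1.5] M [ 0.62  0.35 -0.33]
relax t31.2 cmd [0.8 0.5 0.3] 0 rel [0.84 0.4  0.41] pitch 0.01 yaw 0.01 F [-0.7 -2.8  1.6] M [ 0.34  0.21 -0.11]
seat t31.9 cmd [ 0.8  0.5 -1. ] 0 rel [0.91 0.13 0.27] pitch 0.09 yaw 0.03 F [-0.8 -2.8  6.4] M [-0.49  0.33 -0.16]
seat t32.5 cmd [ 0.8  0.5 -2.5] 0 rel [ 0.97 -0.13  0.17] pitch 0.18 yaw 0.05 F [-1.8 -0.4 11.8] M [-1.26  0.52 -0.32]
captop slope/mean [ 3.1000e-01 -3.8000e-01  1.2000e-01 -9.0000e-02  1.0074e+02] fence [ 1.000e-02  1.700e-01  1.396e+01 -1.541e+01  5.058e+01]
regrip t33.4 cmd [ 0.8  0.5 -1. ] 0 rel [0.89 0.13 0.29] pitch 0.09 yaw 0.03 F [-1.4 -2.2  7.2] M [-0.6   0.32 -0.16]
captop slope/mean [ 3.0000e-01  2.1000e-01  1.2000e-01 -9.0000e-02  1.0078e+02] fence [ 2.000e-02  1.000e-01  1.412e+01 -1.547e+01  5.054e+01]
```

Run:
```python
from h import *
to2((.5,.2,.2),0,"free"); 
for y in (-.4,-.9,-1.3,-1.7,-2.1):
    f=to2((.5,y,.1),.3,"end")
    if f[1]>5.5: break
tilt()
x=.5
while x<4:
    x+=.5; f=to2((x,y,.0),.3,"side")
    if f[0]<-6: break
tilt()
```

```text
free t34.1 cmd [0.5 0.2 0.2] 0 rel [0.79 0.28 0.32] pitch 0.01 yaw 0.04 F [-0.1 -1.3  4.1] M [0.04 0.13 0.01]
end t34.6 cmd [ 0.5 -0.4  0.1] 0.3 rel [ 0.83 -0.03  0.27] pitch 0.31 yaw 0.04 F [-0.9  2.   5.9] M [ 0.11  0.25 -0.18]
end t35.1 cmd [ 0.5 -0.9  0.1] 0.3 rel [ 0.88 -0.33  0.31] pitch 0.31 yaw 0.05 F [-1.1  3.9  7. ] M [ 0.21  0.32 -0.3 ]
end t35.6 cmd [ 0.5 -1.3  0.1] 0.3 rel [ 0.87 -0.65  0.37] pitch 0.30 yaw 0.04 F [-1.1  4.8  7.1] M [ 0.22  0.37 -0.37]
end t36.1 cmd [ 0.5 -1.7  0.1] 0.3 rel [ 0.9  -0.98  0.42] pitch 0.30 yaw 0.05 F [-1.5  5.5  8. ] M [ 0.28  0.43 -0.35]
captop slope/mean [  0.23   0.     0.2   -0.31 100.89] fence [ -0.18   0.1   13.96 -15.42  50.56]
side t36.7 cmd [ 1.  -1.7  0. ] 0.3 rel [ 1.03 -1.07  0.39] pitch 0.31 yaw 0.00 F [-2.5  5.9  8.3] M [ 0.21  0.57 -0.5 ]
side t37.2 cmd [ 1.5 -1.7  0. ] 0.3 rel [ 1.1  -1.18  0.39] pitch 0.31 yaw -0.05 F [-3.   6.4  9.3] M [ 0.2   0.71 -0.58]
side t37.7 cmd [ 2.  -1.7  0. ] 0.3 rel [ 1.22 -1.28  0.4 ] pitch 0.31 yaw -0.09 F [-4.5  7.1  8.8] M [ 0.16  0.82 -0.73]
side t38.2 cmd [ 2.5 -1.7  0. ] 0.3 rel [ 1.3  -1.32  0.4 ] pitch 0.31 yaw -0.15 F [-5.2  7.6  9.1] M [ 0.19  0.9  -0.89]
side t38.7 cmd [ 3.  -1.7  0. ] 0.3 rel [ 1.35 -1.31  0.37] pitch 0.30 yaw -0.20 F [-6.6  8.6 10. ] M [ 0.2   1.01 -1.13]
captop slope/mean [  0.22   0.56   0.18  -0.49 100.88] fence [ -0.16   0.09  13.82 -15.4   50.57]
```

Run:
```python
from h import *
to2((.9,-.9,.2),.0,"relax")
env.grip(.02,20); to2((.9,-.7,-2),0,"seat")
env.grip(.02,100); to2((.7,-.8,.2),0,"regrip")
z=.4
for k in range(3):
    f=to2((.7,-.8,z),0,"unload")
    if f[2]<1: break
    z+=.3
for y in (-1.5,-2.1,-2.6,-3.0):
    f=to2((.7,y,z),.15,"end")
    if f[1]>7: break
    if f[2]>4: z+=.2
x=.7
while x<4:
    x+=.8; f=to2((x,y,z),.15,"side")
    if f[0]<-5: break
tilt()
```

```text
relax t39.5 cmd [ 0.9 -0.9  0.2] 0.0 rel [ 0.91 -0.59  0.31] pitch 0.01 yaw -0.00 F [-1.4  2.8  6.2] M [ 0.13  0.34 -0.29]
seat t40.3 cmd [ 0.9 -0.7 -2. ] 0 rel [ 1.06 -0.78  0.23] pitch 0.15 yaw 0.04 F [-2.6  5.3 14. ] M [-1.08  0.67 -0.55]
regrip t41.2 cmd [ 0.7 -0.8  0.2] 0 rel [ 0.9  -0.55  0.33] pitch 0.01 yaw 0.02 F [-1.3  3.   6.2] M [ 0.11  0.31 -0.22]
unload t41.7 cmd [ 0.7 -0.8  0.4] 0 rel [ 0.93 -0.5   0.31] pitch 0.00 yaw 0.02 F [-0.9  2.8  5.4] M [ 0.23  0.3  -0.2 ]
unload t42.2 cmd [ 0.7 -0.8  0.7] 0 rel [ 0.87 -0.61  0.39] pitch -0.02 yaw 0.02 F [-0.   2.8  3. ] M [ 0.66  0.15 -0.06]
unload t42.7 cmd [ 0.7 -0.8  1. ] 0 rel [ 0.49 -0.8   0.55] pitch -0.03 yaw -0.03 F [ 0.5 -0.1 -1.7] M [1.25 0.01 0.01]
end t43.2 cmd [ 0.7 -1.5  1. ] 0.15 rel [ 0.51 -1.04  0.69] pitch 0.11 yaw -0.03 F [-1.7  4.8  0.1] M [ 1.53  0.2  -0.3 ]
end t43.7 cmd [ 0.7 -2.1  1. ] 0.15 rel [ 0.51 -1.26  0.79] pitch 0.10 yaw -0.03 F [-2.6  8.9  1.7] M [ 1.64  0.36 -0.57]
side t44.2 cmd [ 1.5 -2.1  1. ] 0.15 rel [ 0.79 -1.28  0.73] pitch 0.09 yaw -0.09 F [-4.4 10.1  1.9] M [ 1.7   0.52 -0.78]
side t44.7 cmd [ 2.3 -2.1  1. ] 0.15 rel [ 0.97 -1.35  0.71] pitch 0.09 yaw -0.17 F [-5.9 11.   3.2] M [ 1.74  0.7  -1.08]
captop slope/mean [ 3.8000e-01  4.9000e-01  1.0000e-01 -4.3000e-01  1.0104e+02] fence [ -0.06   0.13  13.88 -15.37  50.54]
```

End fence contact (foot free) shows at y ≈ -0.9. Next: unload, side contact first, then end, then both, with only a light floor load.

```bash
python3 - <<'E'
from h import *
to2((.6,-.6,1.1),0,"free")
to2((.6,-.6,.85),0,"floor")
for x in (1.4,1.9,2.4):
    f=to2((x,-.6,.85),0,"side")
    if f[0]<-5: break
to2((1.3,-.6,.85),0,"ease")
for y in (-1.1,-1.6,-2.0):
    f=to2((1.3,y,.85),.1,"end")
    if f[1]>5: break
y+=.5; to2((1.3,y,.8),.1,"ease end")
x=1.3
for x in (2,2.7,3.2):
    f=to2((x,y,.8),.1,"side")
    if f[0]<-6: break
y-=.4; to2((x,y,.7),.15,"final"); tilt()
for n in ("scene","top"):
    im,W=cloud(n); cv2.imwrite(f"pics/f_{n}.png",im)
E
python3 - <<'E'
import cv2,numpy as np
a=cv2.imread("pics/f_scene.png")[270:410,240:380]; t=cv2.imread("pics/f_top.png")[110:250,320:460]
cv2.imwrite("pics/f.png",cv2.resize(np.hstack([a,t]),None,fx=2.85,fy=2.85,interpolation=cv2.INTER_CUBIC))
E
```

```text
free t45.4 cmd [ 0.6 -0.6  1.1] 0 rel [ 0.62 -0.72  1.09] pitch 0.01 yaw -0.00 F [-0.3  0.  -1.3] M [1.23 0.01 0.01]
floor t45.9 cmd [ 0.6  -0.6   0.85] 0 rel [ 0.61 -0.61  0.87] pitch 0.00 yaw -0.00 F [ 0.1  0.1 -1.5] M [ 1.23 -0.01 -0.02]
side t46.4 cmd [ 1.4  -0.6   0.85] 0 rel [ 0.9  -0.74  0.84] pitch 0.00 yaw -0.06 F [-2.   0.4 -1.1] M [ 1.18  0.37 -0.38]
side t46.9 cmd [ 1.9  -0.6   0.85] 0 rel [ 1.07 -0.88  0.86] pitch 0.01 yaw -0.10 F [-4.9  0.6  0.3] M [ 1.06  0.81 -0.9 ]
side t47.4 cmd [ 2.4  -0.6   0.85] 0 rel [ 1.2  -0.92  0.87] pitch 0.01 yaw -0.15 F [-6.3  1.6  0.8] M [ 1.08  0.96 -1.06]
ease t48.0 cmd [ 1.3  -0.6   0.85] 0 rel [ 1.07 -0.71  0.85] pitch 0.00 yaw -0.03 F [-4.5  0.4 -0.7] M [ 1.04  0.71 -0.83]
end t48.5 cmd [ 1.3  -1.1   0.85] 0.1 rel [ 1.12 -0.9   0.84] pitch 0.09 yaw -0.03 F [-5.8  2.6  0.4] M [ 1.19  0.87 -1.07]
end t49.0 cmd [ 1.3  -1.6   0.85] 0.1 rel [ 1.13 -1.05  0.91] pitch 0.08 yaw -0.02 F [-6.6  6.4  1.9] M [ 1.25  0.97 -1.31]
ease end t49.5 cmd [ 1.3 -1.1  0.8] 0.1 rel [ 1.14 -0.94  0.86] pitch 0.10 yaw -0.02 F [-5.5  2.8  0.9] M [ 1.11  0.87 -1.01]
side t50.0 cmd [ 2.  -1.1  0.8] 0.1 rel [ 1.2  -0.99  0.84] pitch 0.09 yaw -0.10 F [-7.1  4.1  1.8] M [ 1.14  1.04 -1.27]
final t50.5 cmd [ 2.  -1.5  0.7] 0.15 rel [ 1.2  -1.05  0.85] pitch 0.13 yaw -0.10 F [-8.1  7.7  2.9] M [ 1.2   1.17 -1.53]
captop slope/mean [  0.36   0.35   0.15  -0.37 101.26] fence [-4.000e-02  1.600e-01  1.379e+01 -1.535e+01  5.057e+01]
```

View pics/f.png

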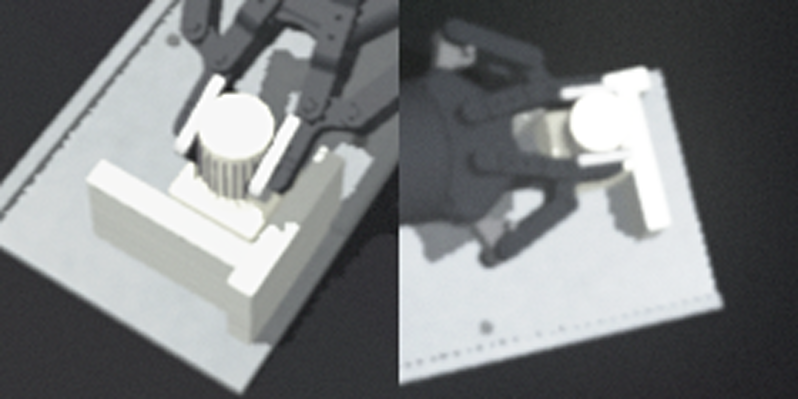

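Both fences touch, but height and zero vertical load show the foot about 0.5 mm off the floor. Ease off, lower onto the floor, and re-press.

Run:
```python
from h import *
to2((.6,-.7,.8),0,"ease")
z=.4; f=to2((.6,-.7,z),0,"down")
while f[2]<1.5 and z>-.4: z-=.2; f=to2((.6,-.7,z),0,"down")
to2((1.6,-.8,z),0,"side")
f=to2((1.6,-1.5,z),.1,"end")
if f[1]<6: to2((1.6,-1.9,z),.15,"end")
f=to2((2.2,-1.6,z),.1,"both"); tilt()
```

```text
ease t51.3 cmd [ 0.6 -0.7  0.8] 0 rel [ 0.95 -0.63  0.77] pitch -0.00 yaw 0.04 F [-3.   0.3 -0.4] M [ 1.16  0.5  -0.59]
down t51.8 cmd [ 0.6 -0.7  0.4] 0 rel [ 0.93 -0.62  0.43] pitch 0.00 yaw 0.04 F [-2.4  0.   0. ] M [ 1.05  0.32 -0.36]
down t52.3 cmd [ 0.6 -0.7  0.2] 0 rel [ 0.88 -0.67  0.39] pitch 0.01 yaw 0.04 F [-1.3 -0.1  0.6] M [ 0.83  0.23 -0.23]
down t52.8 cmd [ 0.6 -0.7  0. ] 0 rel [ 0.83 -0.74  0.35] pitch 0.02 yaw 0.03 F [-0.7  1.   3.4] M [ 0.41  0.17 -0.11]
side t53.3 cmd [ 1.6 -0.8  0. ] 0 rel [ 1.07 -0.88  0.31] pitch 0.02 yaw -0.07 F [-3.3  3.1  4.8] M [ 0.31  0.48 -0.47]
end t53.8 cmd [ 1.6 -1.5  0. ] 0.1 rel [ 1.07 -1.05  0.35] pitch 0.09 yaw -0.07 F [-4.4  8.8  7.5] M [ 0.48  0.67 -0.83]
both t54.3 cmd [ 2.2 -1.6  0. ] 0.1 rel [ 1.13 -1.07  0.36] pitch 0.08 yaw -0.14 F [-6.2 10.8  8.5] M [ 0.52  0.84 -1.11]
captop slope/mean [ 2.0000e-02  4.2000e-01  1.8000e-01 -4.0000e-01  1.0077e+02] fence [ -0.12   0.12  13.82 -15.39  50.54]
```

Run:
```python
from h import *
st(); print(job.job_done())
```

```text
t54.4 tcp [ 0.5755 -0.0452  0.1114] F [-7.8  9.1  8.4] M [ 0.31  0.97 -1.1 ] op 0.0294 gf 100.1 q [-1.27  1.55  1.32  2.04 -0.55  0.56  0.26]
the job is handed in; nothing more can be done
None
```

I stood the bottle on its foot on the deck floor and handed the job in at 54 s, still gripped and pressed into the corner (about 6 N on the side fence, 11 N on the end fence); it may lean up to about 0.3° towards the end fence, near the limit of what I could measure, and I never steered the arm at the other bottle or jar but did not re-measure them.

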